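# Index the worm-driven tilt stage one division

## Robot

A 6-joint arm with a two-finger parallel gripper is mounted at the origin on a cart in front of the work surface, level with it; the furniture and walls round the work are solid. World frame = base frame: x ahead of the robot, y to its left, z up, the work surface at z = 0. Lengths are in m, angles in rad, forces in N, time in s.
With the tool pointing down it reaches from about 0.25 to 0.725 m from the base axis. Payload 4 kg.
Tool frame: the origin (TCP) lies at the very end of the fingers, on their centre line; the grasp point (between the pads) lies 19 mm behind it; z points along the fingers, y is the line along which they close (so a half turn about z gives the same grasp; the last joint's range is limited). The gripper opens to 85 mm and grips with 20 to 120 N. Pads are 22 mm wide; open, the fingers measure 114 mm over their backs; the gripper's body (76 mm by 85 mm) begins 54 mm behind the grasp point. The pads swing forward as they close: fully open they stand 13 mm farther back than shut.
Start: joints at [-1.304, 0.241, 0.005, 1.335, 0, 1.571], TCP at [0.132, -0.482, 0.231] pointing down, gripper open.
Joint ranges: [-2.72, 2.72], [-1.05, 1.87], [-1.09, 1.28], [-1.99, 2.15], [-1.42, 1.44], [-3.14, 3.14]. Speed limits (rad/s): [2.79, 2.79, 3.14, 3.14, 3.14, 3.14].

## Interface

Orientations are given as a unit quaternion [x, y, z, w].
In Python, from workcell import bot, vision, workorder, boxes_of gives the robot as it stands.
- The arm moves only by the tool send_rows, never from a script. Its argument "motion" is text: rows parted by semicolons, each of 5 numbers parted by spaces: the closure, from -1 (fully open) to 1 (shut), so that 0 is half open, then the shift along the tool's x, y, z in cm, then the turn about the tool's z in rad. In form: claw x y z twist; .... A call has 1 to 5 rows; each row is the pose to reach, as a shift and turn from the pose commanded when the call began, along the tool's axes at that moment; what a row does not reach only later rows make up. A row lasts 1/10 s, in which the tool goes at most 50 mm and 8.59 degrees, less where a joint would pass 70% of its speed; a pose out of reach is approached as far as the arm can. A call with a gripper value outside its range is refused whole. The fingers move at their own pace and stop on an object; the grip force is fixed at half the most. Time passes only in rows, so rows that repeat a pose let the fingers close. It gives the time, the measured TCP pose, the force, the opening and the grip force at its end, in the units of the state.
- bot.get_obs(): the state, without advancing time (a new reading comes with each control period).
- vision.camera(name): name is "scene" or "top" or "wrist"; returns the picture (400x640x3 uint8, red, green, blue); there is no depth.
- vision.camera_model(name): a dict with "fov_y" (degrees; the focal length in pixels is half the picture's height over the tangent of half this angle, whatever the lens; pixels are square), "cx", "cy" (the principal point, pixels), "world_from_camera" (4x4, takes a point from camera to world coordinates); the wrist camera has in their place "hand_eye" (4x4, takes a point from camera to tool coordinates, whose origin is the TCP and whose axes are the flange's). Camera axes: x right, y down, z forward; pixel columns grow to the right and rows downward; lengths in m; the calibration is good to about 2 mm. The wrist camera is an equidistant fisheye: a pixel r from the principal point sees the ray r / f radians off the axis. A picture is of the moment at which its call begins: read the wrist's pose just before it. camera_model takes no time and is no camera call.
- workorder.job_done(): hands the job in; it is judged then, once.
Trained networks look in the newest picture that a camera, given by its name, has taken for a name from the list of things; names that differ only in an ending like _2 or _b are one class to them, and where a whole thing is asked for, a point or a joint stands for the part that bears it (a point fixed in the world has none). Each returns a list of dicts, best first, with "conf" (0 to 1); they miss things now and then, are a little off and sometimes report something else, mostly with a low value. They report only what shows in the picture. A call takes as long as a camera call.
- boxes_of(camera, target): "rect" ([centre column, centre row, width, height] in pixels, round what is visible of it).
The state is a dict: "clock": time; "joint_pos": joint angles; "joint_vel": joint speeds; "tau": joint torques, N m; "eef_pos": TCP position; "tool_rot": TCP orientation; "ft_force": force on the tool from outside, world axes, zero at the start; "ft_torque": the same for the moment, N m; "grip_width": finger opening in m; "grasp_force": force on a finger pad.
Only numpy, scipy, OpenCV 4.12 (cv2) and the standard library are available. Lean on these libraries where they do the work, as an engineer would, in place of code of your own. Each camera call takes 0.05 s, during which the arm holds its last target. There are 200 camera calls.

## Task

Move the filter's tilt stage on to its next long division, so that the red line of its white drum stands under the index: lift the crank's spring plunger clear of the notched ring, wind the crank clockwise (seen from above, about three turns) and let the plunger drop fully home in the notch that belongs to the red line, then let go. The worm spindle is slender: follow the knob's own circle by feel, with never more than 7 N toward or away from the axis, do not force the plunger against the ring, and leave the glassware beside the stage where it stands.

Things in the scene. Friction and masses are not known exactly. Their poses are not given: they have to be found in the camera images.
- stage: Grey cast tilt stage fixed to the bench; base plate 150 x 230 x 16 mm. Origin on the bench exactly below the vertical crank axis; z up; at yaw 0 its x points away from the robot, y to the left. The base reaches from x -43 to +107 and y -172 to +58 mm. Table with red filter at x 42, y -85 (98 mm up), white drum 84 mm across at x 42, y -157; both stay below 135 mm.
- ring: Steel index ring, fixed on top of the worm box, 100 mm across; origin on the crank axis at its underside, 134 mm above the bench, axes as the stage's. Its top is 147 mm above the bench and has six radial notches, 10 mm wide, 7 mm deep, 60 degrees apart. A dark slotted crank arm turns over it: arm top 160 mm above the bench, its end 60 mm from the axis, its tail 24 mm behind it.
- knob_level (a point): Point on the vertical crank axis at the height of the middle of the knob when the plunger is home (188 mm above the bench). The black knurled upright knob, 22 mm across, then reaches from 175 to 200 mm; below it a steel barrel 14 mm across stands on the arm. The throw (knob to axis) was set by hand in the arm's slot: anywhere from 29 to 45 mm, not measured; it stays fixed and must be seen or felt.
- crank (a joint): Turn of the crank, rad, grows clockwise seen from above. At 0 its arm points along the stage's x axis; at x it points x rad clockwise of that. At the start it was left between -2.5 and 2.5, the plunger riding on the ring or caught in a notch. Notches lie at every multiple of 1.047. Turning takes about 2 N at the knob; 18.85 brings the red line to the index.
- spring_arm (a joint): How far the slender spindle is bent by force along the crank arm, m: the arm with the knob springs 1 mm outward (positive) or inward (negative) for 5 N of pull or push at the knob along the arm; 0 when unloaded. Beyond 1.4 mm (7 N) the spindle takes harm. Forces across the arm only turn the crank.
- plunger (a joint): Lift of the plunger with its knob, m: 0 fully home in a notch, about 0.005 when it rides on the ring, 0.010 at its upper stop; clear of the ring from 0.0065 up. A spring pulls it down with 4 N at home and 6 N at the stop. The knob spins freely on the plunger, so a hand that holds it need not turn with the crank.
- tilt (a joint): Tilt of the table, rad, driven by the crank through a 72:1 worm (crank / 72; 5 degrees to a turn); within 0.035 of 0 at the start; grows as the table leans toward the front of the stage. The lines on the drum are 5 degrees apart, long ones 15 degrees; the red line stands under the index at 0.2618, where the crank is at 18.85 and a notch lies under the plunger.
- beaker: Empty glass beaker, 56 mm across, 70 mm high, standing on the bench left of the stage; origin at the centre of its underside.
- vial_b: Small white-capped sample vial, 27 mm across, 57 mm high, standing in front of the stage; origin at the centre of its underside.
- vial_d: Black-capped sample vial, 37 mm across, 70 mm high, standing right of the stage; origin at the centre of its underside.

How it is judged:
By the outcome, as a careful person would: the job done as asked, in the order asked, and still so for the second after the job is handed in, with the robot touching nothing.
It also fails if it takes over 70 s, if anything falls off the work surface, if the arm or the gripper's body presses on something with over 40 N, if the wrist force passes 120 N, or if a joint passes its speed limit or range.

## Working session

There is one attempt and no reset: what is moved stays moved. The work goes in short steps, Python scripts to look and compute and a tool call to move; the robot and the scene stay as the last step left them, time stands still between calls to the robot, and variables do not carry over. Pictures are saved under pics/ and viewed, at most 10 in all, crops included, and the job is handed in when it is done.

Besides the shell and the picture viewer there is one more tool, called after "Emit:" as name(argument=value, ...), one argument or row to a line, values as JSON. send_rows: Moves the arm, as the interface text tells. Its arguments: {"type":"object","properties":{"motion":{"type":"string"}},"required":["motion"]}

```bash
mkdir -p pics; ls; python3 - <<'E'
from workcell import bot,vision,workorder,boxes_of
import cv2,numpy as np
o=bot.get_obs();print(o)
for c in ["scene","top"]:
    im=vision.camera(c);cv2.imwrite(f"pics/{c}0.png",im[:,:,::-1])
    m=vision.camera_model(c);print(c,m)
    for t in ["stage","ring","crank","plunger","knob_level","beaker","vial_b","vial_d"]:
        try:print(t,[(np.round(b["rect"]),round(b["conf"],2)) for b in boxes_of(c,t)][:2])
        except Exception as e:print(t,e)
print(vision.camera_model("wrist"))
E
```

```text
pics
{'clock': 0.0, 'joint_pos': array([-1.30397523e+00,  2.41386497e-01,  3.75124090e-03,  1.33521518e+00,
       -2.00629013e-05,  1.57084655e+00]), 'joint_vel': array([-1.95653075e-03, -1.45450850e-03, -2.78447121e-04,  1.09512997e-03,
       -9.35590660e-04, -6.73761971e-05]), 'tau': array([ 1.75713962e-03, -3.72315753e+01,  2.52408493e+01,  1.69476634e-02,
        1.14992440e-04,  3.29860427e-06]), 'eef_pos': array([ 0.13166249, -0.4817056 ,  0.2304365 ]), 'tool_rot': array([ 9.91116820e-01,  1.32990203e-01, -1.46581650e-04, -1.01659014e-03]), 'ft_force': array([-0.12422133,  0.60045511,  0.27954683]), 'ft_torque': array([-0.03045922,  0.01562561, -0.00070985]), 'grasp_force': 0.0, 'grip_width': 0.08535574590326318}
scene {'fov_y': 52.68615222428527, 'cx': 316.6720185017082, 'cy': 199.42377326945868, 'world_from_camera': array([[-0.8346142 , -0.27924909,  0.47480425,  0.14941178],
       [-0.550834  ,  0.42151567, -0.72035161,  0.46968817],
       [ 0.0010201 , -0.86275401, -0.50562286,  0.58793107],
       [ 0.        ,  0.        ,  0.        ,  1.        ]])}
stage [(array([3
[... 1181 characters left out ...]
ay([325., 202., 100.,  67.]), 0.76)]
beaker [(array([256., 183.,  25.,  25.]), 0.81)]
vial_b [(array([386., 195.,  17.,  15.]), 0.63), (array([304., 202.,  37.,  15.]), 0.55)]
vial_d [(array([386., 195.,  17.,  15.]), 0.63), (array([304., 202.,  37.,  15.]), 0.55)]
{'fov_y': 65.70646984690485, 'cx': 315.54109814727695, 'cy': 202.90682121427798, 'hand_eye': array([[ 8.59144638e-04, -9.52620989e-01, -3.04158699e-01,
         7.81122188e-02],
       [ 9.99999506e-01,  9.70379730e-04, -2.14558665e-04,
        -1.35268912e-03],
       [ 4.99542524e-04, -3.04158364e-01,  9.52621352e-01,
        -1.43194169e-01],
       [ 0.00000000e+00,  0.00000000e+00,  0.00000000e+00,
         1.00000000e+00]])}
```

```bash
cat > h.py <<'E'
from workcell import bot,vision,workorder,boxes_of
import cv2,numpy as np
from scipy.spatial.transform import Rotation as R
def at(c,u,v,z,o=None):
    m=vision.camera_model(c);f=200/np.tan(np.radians(m["fov_y"]/2))
    x,y=(u-m["cx"])/f,(v-m["cy"])/f
    if c=="wrist":
        r=np.hypot(x,y);s=np.sin(r)/r;d=np.array([x*s,y*s,np.cos(r)])
        T=np.eye(4);T[:3,:3]=R.from_quat(o["tool_rot"]).as_matrix();T[:3,3]=o["eef_pos"];T=T@m["hand_eye"]
    else: d=np.array([x,y,1]);T=m["world_from_camera"]
    d=T[:3,:3]@d;p=T[:3,3]
    return p+d*(z-p[2])/d[2]
E
python3 - <<'E'
from h import *
print("ring",at("top",299,204,.147))
print("knob",at("top",310,202,.2), at("scene",317,184,.2))
print("beaker",at("top",256,183,.04),"vial",at("top",386,195,.05))
a=cv2.imread("pics/top0.png")[130:280,220:420];b=cv2.imread("pics/scene0.png")[150:320,220:420]
cv2.imwrite("pics/t.png",np.vstack([cv2.resize(a,None,fx=3,fy=1.8*1.0) if 0 else cv2.resize(a,None,fx=2,fy=2),cv2.resize(b[:145],None,fx=2,fy=2)]))
E
```

```text
ring [ 0.53092324 -0.09221541  0.147     ]
knob [ 0.52859334 -0.11973479  0.2       ] [ 0.5472848  -0.13509048  0.2       ]
beaker [0.59763415 0.02476186 0.04      ] vial [ 0.56734341 -0.30161636  0.05      ]
```

View pics/t.png

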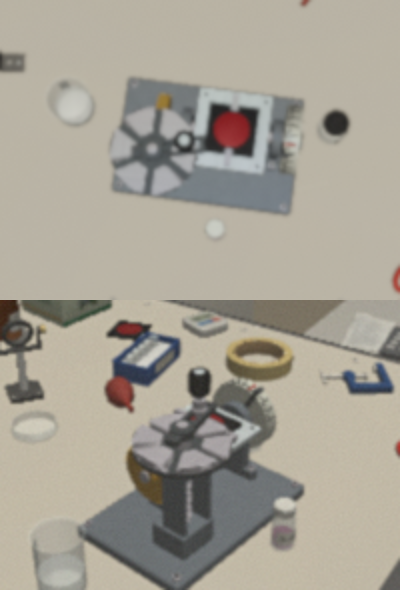

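The ring's centre is near top-picture px (296,204). The knob is near (312,201), so the arm points right, toward −y. The stage yaw is about −0.13 rad. I'll move over it for a wrist view.

Emit:
send_rows(
  motion="-1 4.8 -2.5 -1.4 -0.13; -1 9.6 -5 -2.8 -0.26; -1 14.4 -7.5 -4.2 -0.39; -1 19.2 -10 -5.6 -0.52; -1 24 -12.5 -7 -0.65",
)

```text
clock: 1.4
eef_pos: [0.3104, -0.3165, 0.2946]
tool_rot: [0.896, 0.445, 0.0, 0.0]
ft_force: [0.5, -0.0, -0.2]
grip_width: 0.0854
grasp_force: 0.0
```

```bash
cat >> h.py <<'E'
def togo(p,ang,o=None):
    "shift (cm) and twist to bring TCP to p with tool x at world angle ang"
    o=o or bot.get_obs();M=R.from_quat(o["tool_rot"]).as_matrix()
    a=np.arctan2(M[1,0],M[0,0]);tw=-(ang-a+np.pi)%(2*np.pi)
    return np.round(100*M.T@(np.array(p)-o["eef_pos"]),2),round((tw+np.pi)%(2*np.pi)-np.pi if 0 else -((ang-a+np.pi)%(2*np.pi)-np.pi),3)
E
python3 - <<'E'
from h import *
o=bot.get_obs();print(o["clock"],o["eef_pos"],o["joint_pos"],togo([.53,-.11,.30],1.57))
E
```

```text
1.4 [ 0.31043704 -0.31646104  0.29463376] [-7.95001185e-01  1.07243243e-01  5.91695040e-03  1.46872702e+00
 -8.62132324e-06  1.42503469e+00] (array([29.72,  5.01, -0.54]), np.float64(-0.648))
```

Emit:
send_rows(
  motion="-1 5 1 0 -0.13; -1 10 2 0 -0.26; -1 15 3 0 -0.39; -1 20 4 0 -0.52; -1 25 5 0 -0.65",
)

```text
clock: 1.9
eef_pos: [0.4988, -0.1515, 0.2941]
tool_rot: [0.707, 0.708, 0.0, 0.0]
ft_force: [0.7, -0.7, 0.3]
grip_width: 0.0857
grasp_force: 0.0
```

Emit:
send_rows(
  motion="-1 0 0 0 0; -1 0 0 0 0",
)

```text
clock: 2.1
eef_pos: [0.4979, -0.1521, 0.2933]
tool_rot: [0.708, 0.706, -0.0, -0.0]
ft_force: [-0.5, -0.5, -0.6]
grip_width: 0.0857
grasp_force: 0.0
```

```bash
python3 - <<'E'
from h import *
o=bot.get_obs();print(o["eef_pos"],o["joint_pos"],o["ft_force"])
im=vision.camera("wrist");cv2.imwrite("pics/w1.png",im[:,:,::-1])
for t in ["ring","crank","plunger"]:
    print(t,[(np.round(b["rect"],1),round(b["conf"],2)) for b in boxes_of("wrist",t)][:2])
np.save("o1.npy",o,allow_pickle=True)
E
```

```text
[ 0.4979391  -0.15205561  0.29329895] [-2.96155169e-01  2.66917441e-01  1.99634109e-01  1.50481276e+00
 -3.78799807e-04  1.27640690e+00] [-0.5131331  -0.53934189 -0.60280272]
ring [(array([350.1, 121.9, 105.1, 103.2]), 0.68)]
crank [(array([358.9, 140.9,  36.8,  92.3]), 0.85)]
plunger [(array([362.5, 170.2,  30.7,  32.3]), 0.84)]
```

View pics/w1.png

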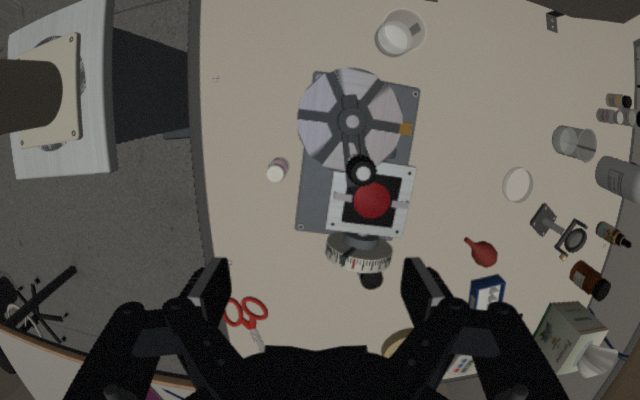

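The wrist picture shows the ring centred near (351,121), the hub at (352,121) and the knob's top near (363,172). The red filter is at (372,200) and the drum at (358,252). The arm points right (−y) and slightly outward.

```bash
python3 - <<'E'
from h import *
o=np.load("o1.npy",allow_pickle=True).item()
c=at("wrist",351,121.5,.147,o);k=at("wrist",363,172.5,.205,o);print("ring",c,"hub",at("wrist",352,121.5,.165,o),"knob",k,"d",np.hypot(*(k-c)[:2]))
print("filter",at("wrist",372,200,.1,o))
im=cv2.imread("pics/w1.png")[50:250,260:460];cv2.imwrite("pics/w1c.png",cv2.resize(im,None,fx=3,fy=3,interpolation=cv2.INTER_CUBIC))
E
```

```text
ring [ 0.53063284 -0.08576074  0.147     ] hub [ 0.52948582 -0.08493507  0.165     ] knob [ 0.53422608 -0.12208037  0.205     ] d 0.03649694932095979
filter [ 0.56246407 -0.1766208   0.1       ]
```

View pics/w1c.png

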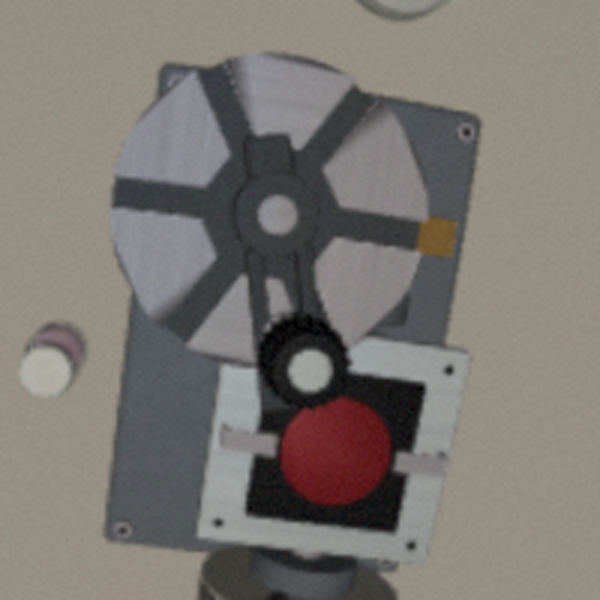

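```bash
python3 - <<'E'
from h import *
print(togo([.5345,-.123,.235],1.69))
E
```

```text
(array([3.14, 3.77, 5.92]), np.float64(-0.126))
```

Emit:
send_rows(
  motion="-1 1.6 1.9 1.5 -0.06; -1 3.1 3.8 4 -0.126; -1 3.1 3.8 5.9 -0.126; -1 3.1 3.8 5.9 -0.126",
)

```text
clock: 2.7
eef_pos: [0.5334, -0.1227, 0.2322]
tool_rot: [0.663, 0.748, -0.001, -0.003]
ft_force: [-0.3, 0.8, -0.4]
grip_width: 0.0857
grasp_force: 0.0
```

```bash
python3 - <<'E'
from h import *
o=bot.get_obs();print(o["eef_pos"],o["tool_rot"],o["ft_force"])
im=vision.camera("wrist");
for t in ["ring","crank","plunger"]:
    print(t,[(np.round(b["rect"],1),round(b["conf"],2)) for b in boxes_of("wrist",t)][:2])
np.save("o2.npy",o,allow_pickle=True)
cv2.imwrite("pics/w2full.png",im[:,:,::-1])
cv2.imwrite("pics/w2.png",cv2.resize(im[0:300,170:470,::-1],None,fx=2,fy=2,interpolation=cv2.INTER_CUBIC))
E
```

```text
[ 0.53336144 -0.12272616  0.23215563] [ 0.66333391  0.74831749 -0.00149854 -0.00260771] [-0.25195309  0.80750545 -0.40137043]
ring [(array([319.1, 159.6, 129.8, 127.6]), 0.72), (array([318.8, 195.3,  37.6, 125.3]), 0.62)]
crank [(array([318.7, 195.8,  35.8, 120.3]), 0.88)]
plunger [(array([317.6, 236. ,  39.5,  44.2]), 0.94)]
```

View pics/w2.png

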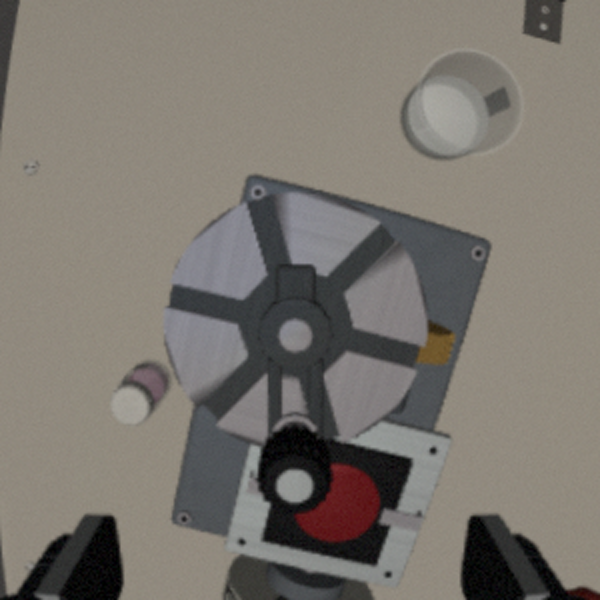

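The arm is straight up the picture: the hub is at px (317.5,168) and the knob's top at (317.5,243). The fingers are symmetric about column ~318, so the tool's y is tangential.

```bash
python3 - <<'E'
from h import *
o=np.load("o2.npy",allow_pickle=True).item()
for z in (.2,.205):print("knob",at("wrist",317.5,243,z,o))
for z in (.16,.165,.17):print("hub",at("wrist",317.5,168,z,o))
print("ring",at("wrist",318.2,159.6,.147,o))
M=R.from_quat(o["tool_rot"]).as_matrix();print(M)
# yaw: stage corners screws (z .016)
P=[at("wrist",170+u/2,v/2,.016,o) for u,v in [(258,191),(478,253),(183,519)]]
d=P[1]-P[0];e=P[0]-P[2];print("yaw",np.arctan2(d[1],d[0]),np.arctan2(-e[0],e[1]),np.linalg.norm(d),np.linalg.norm(e))
E
```

```text
knob [ 0.53479586 -0.12537118  0.2       ]
knob [ 0.53450671 -0.12305749  0.205     ]
hub [ 0.52997485 -0.08620728  0.16      ]
hub [ 0.52985123 -0.08523172  0.165     ]
hub [ 0.52972761 -0.08425616  0.17      ]
ring [ 0.53003169 -0.08232325  0.147     ]
[[-0.11996264  0.99276093 -0.00589085]
 [ 0.99277656  0.11997174  0.0012168 ]
 [ 0.00191472 -0.00570233 -0.99998191]]
yaw -0.13089828811890775 -0.12799890262237257 0.13370472916456652 0.21372792916174577
```

Emit:
send_rows(
  motion="-1 -0.1 0.1 2.5 0; -1 -0.1 0.1 4.5 0; -0.2 -0.1 0.1 5.9 0; 0.1 -0.1 0.1 5.9 0; 0.2 -0.1 0.1 5.9 0",
)

```text
clock: 3.4
eef_pos: [0.5372, -0.1237, 0.1773]
tool_rot: [0.663, 0.749, 0.0, 0.001]
ft_force: [-0.2, 0.5, 0.1]
grip_width: 0.044
grasp_force: 0.0
```

Emit:
send_rows(
  motion="0.3 0 0 0 0",
)

```text
clock: 3.5
eef_pos: [0.5377, -0.1236, 0.1777]
tool_rot: [0.663, 0.749, 0.001, 0.001]
ft_force: [0.4, 0.2, -0.3]
grip_width: 0.0301
grasp_force: 0.0
```

Emit:
send_rows(
  motion="0.25 0 -0.15 0.25 0; 0.25 0 -0.3 0.45 0; 0.25 0 -0.3 0.45 0; 0.25 0 -0.3 0.45 0",
)

```text
clock: 3.9
eef_pos: [0.5336, -0.1235, 0.1714]
tool_rot: [0.663, 0.749, -0.0, -0.0]
ft_force: [0.2, 0.5, 0.4]
grip_width: 0.0321
grasp_force: 0.0
```

Emit:
send_rows(
  motion="0.5 0 0 0 0; 0.7 0 0 0 0; 1 0 0 0 0; 1 0 0 0 0; 1 0 0 0 0",
)

```text
clock: 4.4
eef_pos: [0.534, -0.1235, 0.1716]
tool_rot: [0.663, 0.749, 0.0, 0.0]
ft_force: [0.5, 0.9, 1.1]
grip_width: 0.0208
grasp_force: 58.5
```

```bash
cat > log.py <<'E'
from h import *
import sys,json,os
def rec(tag=None):
    "log the state; print the radial and tangential forces and the crank for the current fit"
    o=bot.get_obs();M=R.from_quat(o["tool_rot"]).as_matrix()
    p=o["eef_pos"];f=o["ft_force"]
    L=json.load(open("L.json")) if os.path.exists("L.json") else []
    L.append([*map(float,p),*map(float,f),float(o["clock"])]);json.dump(L,open("L.json","w"));return o,np.array(L),M
E
python3 - <<'E'
from log import *
o,L,M=rec();print(o)
E
```

```text
{'clock': 4.4, 'joint_pos': array([-2.27313032e-01,  3.66453755e-01,  2.18135696e-02,  1.22545541e+00,
        1.41087308e-04,  1.22133385e+00]), 'joint_vel': array([ 3.66512134e-04, -9.20930184e-05,  9.13825069e-04, -5.65634285e-06,
        8.72136090e-04,  1.56808666e-03]), 'tau': array([-2.69256346e-01, -4.16457117e+01,  2.36510521e+01,  2.46675164e-01,
       -1.48520996e-01, -1.78093975e-03]), 'eef_pos': array([ 0.5340334 , -0.12348378,  0.17163882]), 'tool_rot': array([6.62628828e-01, 7.48947868e-01, 2.29064068e-04, 2.74342397e-04]), 'ft_force': array([0.48699532, 0.88280436, 1.07393512]), 'ft_torque': array([ 0.04056192, -0.13862127,  0.02053383]), 'grasp_force': 58.52433800697327, 'grip_width': 0.020771970781127542}
```

Emit:
send_rows(
  motion="1 0 0 -0.15 0; 1 0 0 -0.35 0; 1 0 0 -0.35 0; 1 0 0 -0.35 0",
)

```text
clock: 4.8
eef_pos: [0.5332, -0.1235, 0.1741]
tool_rot: [0.663, 0.749, -0.0, -0.001]
ft_force: [1.8, -0.1, -7.2]
grip_width: 0.0205
grasp_force: 58.8
```

Emit:
send_rows(
  motion="1 0 0 0 0; 1 0 0 0 0",
)

```text
clock: 5.0
eef_pos: [0.5332, -0.1235, 0.1744]
tool_rot: [0.663, 0.749, -0.0, -0.001]
ft_force: [1.1, 0.5, -6.2]
grip_width: 0.0206
grasp_force: 58.8
```

```bash
python3 - <<'E'
from log import *
o,L,M=rec();print(o["eef_pos"],o["ft_force"],M)
E
```

```text
[ 0.53320846 -0.12345987  0.17443019] [ 1.06446646  0.52089945 -6.22786898] [[-1.21638075e-01  9.92573504e-01 -1.42038633e-03]
 [ 9.92574453e-01  1.21638468e-01  1.93787127e-04]
 [ 3.65121586e-04 -1.38626729e-03 -9.99998972e-01]]
```

```bash
cat > nxt.py <<'E'
from log import *
from scipy.optimize import least_squares
# usage: nxt.py dtheta rows [z]
YAW=-.13; Z=float(sys.argv[3]) if len(sys.argv)>3 else .1750
o,L,M=rec();L=L[1:]
def res(q):
    d=L[:,:2]-q[:2];n=np.hypot(*d.T)
    return np.r_[((L[:,3:5]*d).sum(1)/n+5000*(n-q[2]))/.8,(q[:2]-[.530,-.085])/.0015,(q[2]-.0385)/.002]
q=least_squares(res,[.53,-.085,.0385],x_scale=.001).x
d=L[-1,:2]-q[:2];n=np.hypot(*d);u=d/n;t=np.array([u[1],-u[0]]);f=L[-1,3:5]
a=np.arctan2(d[1],d[0]);old=json.load(open("crank.json")) if os.path.exists("crank.json") else 1.3
cr=old+((YAW-a-old+np.pi)%(2*np.pi)-np.pi);json.dump(cr,open("crank.json","w"))
print("fit",np.round(q*1e3,2),"crank %.3f togo %.3f Fr(on tool,out) %.1f Ft(cw) %.1f Fz %.1f"%(cr,18.85-cr,f@u,f@t,L[-1,5]),"pos",np.round(1e3*L[-1,:3],1),"w",o["grip_width"],"resid",np.round(.8*res(q)[:len(L)][-4:],1),"t",o["clock"])
for i in range(1,int(sys.argv[2])+1):
    th=a-float(sys.argv[1])*i
    p=np.array([*(q[:2]+q[2]*np.array([np.cos(th),np.sin(th)])),Z])
    print(np.round(100*M.T@(p-L[-1,:3]),2))
E
python3 nxt.py .1 5
```

```text
fit [530.  -85.   38.5] crank 1.358 togo 17.492 Fr(on tool,out) -0.4 Ft(cw) -1.1 Fz -6.2 pos [ 533.2 -123.5  174.4] w 0.020585252513864772 resid [0. 0.] t 5.0
[ 0.04 -0.38 -0.06]
[ 0.11 -0.76 -0.06]
[ 0.22 -1.13 -0.06]
[ 0.37 -1.49 -0.05]
[ 0.55 -1.83 -0.05]
```

Emit:
send_rows(
  motion="1 0.04 -0.38 -0.06 0; 1 0.11 -0.76 -0.06 0; 1 0.22 -1.13 -0.06 0; 1 0.37 -1.49 -0.06 0; 1 0.37 -1.49 -0.06 0",
)

```text
clock: 5.5
eef_pos: [0.5174, -0.1216, 0.1756]
tool_rot: [0.663, 0.749, -0.0, -0.0]
ft_force: [0.9, 0.1, -6.5]
grip_width: 0.0206
grasp_force: 59.1
```

```bash
python3 nxt.py .12 5
```

```text
fit [529.84 -85.    38.53] crank 1.768 togo 17.082 Fr(on tool,out) -0.3 Ft(cw) -0.8 Fz -6.5 pos [ 517.4 -121.6  175.6] w 0.02061046788712913 resid [-0. -0.  0.] t 5.5
[ 0.23 -0.4   0.06]
[ 0.5  -0.77  0.06]
[ 0.82 -1.11  0.06]
[ 1.17 -1.41  0.06]
[ 1.56 -1.66  0.06]
```

Emit:
send_rows(
  motion="1 0.23 -0.4 0.03 0; 1 0.5 -0.77 0.03 0; 1 0.82 -1.11 0.03 0; 1 1.17 -1.41 0.03 0; 1 1.17 -1.41 0.03 0",
)

```text
clock: 6.0
eef_pos: [0.502, -0.1112, 0.1751]
tool_rot: [0.663, 0.749, -0.0, -0.001]
ft_force: [0.2, 0.5, -5.3]
grip_width: 0.0207
grasp_force: 59.1
```

```bash
python3 nxt.py .2 4
```

```text
fit [530.04 -85.65  37.89] crank 2.272 togo 16.578 Fr(on tool,out) -0.5 Ft(cw) 0.2 Fz -5.3 pos [ 502.  -111.2  175.1] w 0.020697390095862096 resid [-0.1 -0.1  0.5 -0.3] t 6.0
[ 0.66 -0.37  0.01]
[ 1.38 -0.61  0.01]
[ 2.13 -0.69  0.02]
[ 2.88 -0.63  0.02]
```

Emit:
send_rows(
  motion="1 0.66 -0.37 0 0; 1 1.38 -0.61 0 0; 1 2.13 -0.69 0 0; 1 2.88 -0.63 0 0; 1 2.88 -0.63 0 0",
)

```text
clock: 6.5
eef_pos: [0.4927, -0.0821, 0.175]
tool_rot: [0.662, 0.749, 0.0, -0.001]
ft_force: [-1.8, 0.3, -5.7]
grip_width: 0.0204
grasp_force: 59.1
```

```bash
python3 nxt.py .22 4
```

```text
fit [530.05 -85.61  37.92] crank 3.106 togo 15.744 Fr(on tool,out) 1.8 Ft(cw) 0.1 Fz -5.7 pos [492.7 -82.1 175. ] w 0.020367390099402992 resid [-0.1  0.5 -0.3  0. ] t 6.5
[0.8  0.23 0.  ]
[1.51 0.67 0.  ]
[2.11 1.24 0.01]
[2.56 1.94 0.01]
```

Emit:
send_rows(
  motion="1 0.8 0.23 0 0; 1 1.51 0.67 0 0; 1 2.11 1.24 0 0; 1 2.56 1.94 0 0; 1 2.56 1.94 0 0",
)

```text
clock: 7.0
eef_pos: [0.5108, -0.0545, 0.1751]
tool_rot: [0.662, 0.75, 0.001, -0.0]
ft_force: [0.1, 3.4, -6.3]
grip_width: 0.0206
grasp_force: 59.3
```

```bash
python3 nxt.py .22 5
```

```text
fit [529.7  -86.06  37.45] crank 4.044 togo 14.806 Fr(on tool,out) 2.9 Ft(cw) 1.9 Fz -6.3 pos [510.8 -54.5 175.1] w 0.02061842917801729 resid [ 0.1 -0.8  0.8 -0.4] t 7.0
[0.31 0.76 0.01]
[0.38 1.58 0.01]
[0.27 2.39 0.01]
[-0.02  3.16  0.01]
[-0.47  3.85  0.01]
```

Emit:
send_rows(
  motion="1 0.31 0.76 0 0; 1 0.38 1.58 0 0; 1 0.27 2.39 0 0; 1 -0.02 3.16 0 0; 1 -0.02 3.16 0 0",
)

```text
clock: 7.5
eef_pos: [0.5436, -0.0525, 0.1755]
tool_rot: [0.663, 0.749, 0.002, 0.001]
ft_force: [2.2, 2.7, -6.7]
grip_width: 0.0206
grasp_force: 59.3
```

```bash
python3 nxt.py .22 5
```

```text
fit [529.52 -86.17  37.32] crank 4.979 togo 13.871 Fr(on tool,out) 3.4 Ft(cw) 0.9 Fz -6.7 pos [543.6 -52.5 175.5] w 0.020647811382657796 resid [-1.1  0.6  0.3 -0.5] t 7.5
[-0.41  0.7   0.05]
[-1.03  1.24  0.05]
[-1.75  1.64  0.05]
[-2.54  1.86  0.05]
[-3.35  1.92  0.05]
```

```bash
sed -i 's/q\[2\]\*np.array(\[np.cos(th)/(q[2]+.0005)*np.array([np.cos(th)/; ' nxt.py; sed -i 's/^o,L,M=rec();L=L\[1:\]/o,L,M=rec();L=L[1:]/' nxt.py; python3 nxt.py .2 4
```

```text
fit [529.49 -86.18  37.3 ] crank 4.980 togo 13.870 Fr(on tool,out) 3.4 Ft(cw) 0.9 Fz -6.7 pos [543.6 -52.5 175.5] w 0.020647811382657796 resid [ 0.6  0.4 -0.3 -0.3] t 7.5
[-0.33  0.68  0.05]
[-0.88  1.19  0.05]
[-1.53  1.59  0.05]
[-2.23  1.85  0.05]
```

Emit:
send_rows(
  motion="1 -0.33 0.68 0.02 0; 1 -0.88 1.19 0.02 0; 1 -1.53 1.59 0.02 0; 1 -2.23 1.85 0.02 0; 1 -2.23 1.85 0.02 0",
)

```text
clock: 8.0
eef_pos: [0.5642, -0.0742, 0.1756]
tool_rot: [0.663, 0.748, 0.001, 0.002]
ft_force: [5.3, 0.5, -6.4]
grip_width: 0.0205
grasp_force: 59.4
```

```bash
python3 nxt.py .2 4
```

```text
fit [529.63 -86.18  37.36] crank 5.820 togo 13.030 Fr(on tool,out) 5.2 Ft(cw) 1.3 Fz -6.4 pos [564.2 -74.2 175.6] w 0.020474224558035988 resid [ 0.4 -0.8 -0.8  1.1] t 8.0
[-0.72  0.21  0.06]
[-1.48  0.15  0.06]
[-2.2  -0.07  0.06]
[-2.87 -0.42  0.06]
```

Emit:
send_rows(
  motion="1 0 0 0 0; 1 0 0 0 0",
)

```text
clock: 8.2
eef_pos: [0.5638, -0.0737, 0.1759]
tool_rot: [0.663, 0.749, 0.001, 0.003]
ft_force: [5.0, 0.4, -6.1]
grip_width: 0.0206
grasp_force: 59.4
```

```bash
python3 nxt.py .15 5
```

```text
fit [529.63 -86.18  37.36] crank 5.804 togo 13.046 Fr(on tool,out) 4.8 Ft(cw) 1.4 Fz -6.1 pos [563.8 -73.7 175.9] w 0.020586002584620688 resid [-0.9 -0.9  1.1  0.1] t 8.2
[-0.53  0.23  0.09]
[-1.1   0.23  0.09]
[-1.66  0.15  0.09]
[-2.2  -0.02  0.09]
[-2.71 -0.27  0.09]
```

```bash
sed -i 's/(q\[2\]+.0005)\*/(q[2]+np.clip(q[2]-n,-.001,.001)+.0001)*/' nxt.py; python3 nxt.py .12 5
```

```text
fit [529.64 -86.18  37.36] crank 5.804 togo 13.046 Fr(on tool,out) 4.8 Ft(cw) 1.4 Fz -6.1 pos [563.8 -73.7 175.9] w 0.020586002584620688 resid [-0.9  1.1  0.1  0.1] t 8.2
[-0.41  0.27  0.09]
[-0.87  0.29  0.09]
[-1.33  0.26  0.09]
[-1.78  0.17  0.09]
[-2.22  0.03  0.09]
```

Emit:
send_rows(
  motion="1 -0.41 0.27 0.05 0; 1 -0.87 0.29 0.05 0; 1 -1.33 0.26 0.05 0; 1 -1.78 0.17 0.05 0; 1 -1.78 0.17 0.05 0",
)

```text
clock: 8.7
eef_pos: [0.566, -0.0913, 0.1747]
tool_rot: [0.663, 0.748, -0.0, 0.001]
ft_force: [4.1, 0.7, -6.6]
grip_width: 0.0205
grasp_force: 59.6
```

```bash
python3 nxt.py .15 5
```

```text
fit [529.66 -86.19  37.37] crank 6.292 togo 12.558 Fr(on tool,out) 4.0 Ft(cw) -1.3 Fz -6.6 pos [566.  -91.3 174.7] w 0.020501847863062975 resid [ 0.9 -0.1 -0.1  0.6] t 8.7
[-0.58 -0.05 -0.03]
[-1.08 -0.31 -0.03]
[-1.54 -0.65 -0.03]
[-1.95 -1.06 -0.03]
[-2.29 -1.52 -0.03]
```

```bash
cat > c2.py <<'E'
# usage: c2.py dx dy dtheta rows   (dx dy: last row sent, cm) - plans in the commanded frame
import sys
A=list(map(float,sys.argv[1:5]));sys.argv=["",".1","0"]
exec(open("nxt.py").read())
M0=np.array([[-.1216,.9926],[.9926,.1216]])
pc=np.array(json.load(open("cmd.json"))) if os.path.exists("cmd.json") else np.array([.5652,-.0898])
pc=pc+M0@np.array(A[:2])/100;json.dump(list(pc),open("cmd.json","w"))
D=pc-q[:2];ac=np.arctan2(D[1],D[0]);print("cmd n %.1f lag(cmd-meas cw) %.3f"%(1e3*np.hypot(*D),(a-ac+np.pi)%(2*np.pi)-np.pi),"e",np.round(1e3*(L[-1,:2]-pc),1))
for i in range(1,int(A[3])+1):
    th=ac-A[2]*i
    print(np.round(100*M0.T@(q[:2]+q[2]*np.array([np.cos(th),np.sin(th)])-pc),2))
E
python3 c2.py 0 0 .2 5
```

```text
fit [529.68 -86.2   37.37] crank 6.292 togo 12.558 Fr(on tool,out) 4.0 Ft(cw) -1.3 Fz -6.6 pos [566.  -91.3 174.7] w 0.020501847863062975 resid [-0.2 -0.2  0.5  0.5] t 8.7
cmd n 35.7 lag(cmd-meas cw) -0.038 e [ 0.8 -1.5]
[-0.74 -0.07]
[-1.39 -0.45]
[-1.95 -0.94]
[-2.4  -1.54]
[-2.72 -2.21]
```

Emit:
send_rows(
  motion="1 -0.74 -0.07 -0.03 0; 1 -1.39 -0.45 -0.03 0; 1 -1.95 -0.94 -0.03 0; 1 -2.4 -1.54 -0.03 0; 1 -2.72 -2.21 -0.03 0",
)

```text
clock: 9.2
eef_pos: [0.5462, -0.1202, 0.1746]
tool_rot: [0.663, 0.749, -0.0, -0.0]
ft_force: [2.6, 1.8, -6.1]
grip_width: 0.0204
grasp_force: 59.5
```

```bash
python3 c2.py -2.72 -2.21 .2 5
```

```text
fit [529.7  -86.25  37.39] crank 7.271 togo 11.579 Fr(on tool,out) -0.5 Ft(cw) -3.1 Fz -6.1 pos [ 546.2 -120.2  174.6] w 0.020375197163432963 resid [-0.3  0.3  0.3  1.5] t 9.2
cmd n 37.3 lag(cmd-meas cw) -0.017 e [-0.3 -0.7]
[-0.19 -0.72]
[-0.23 -1.47]
[-0.12 -2.2 ]
[ 0.14 -2.9 ]
[ 0.53 -3.54]
```

Emit:
send_rows(
  motion="1 -0.19 -0.72 0 0; 1 -0.23 -1.47 0 0; 1 -0.12 -2.2 0 0; 1 0.14 -2.9 0 0; 1 0.53 -3.54 0 0",
)

```text
clock: 9.7
eef_pos: [0.5108, -0.1189, 0.175]
tool_rot: [0.663, 0.749, -0.0, 0.0]
ft_force: [2.1, -1.2, -6.9]
grip_width: 0.0203
grasp_force: 59.5
```

```bash
python3 c2.py .53 -3.54 .2 5
```

```text
fit [529.67 -86.27  37.42] crank 8.249 togo 10.601 Fr(on tool,out) -0.0 Ft(cw) -2.4 Fz -6.9 pos [ 510.8 -118.9  175. ] w 0.02034112538024799 resid [0.3 0.3 1.3 1.3] t 9.7
cmd n 37.4 lag(cmd-meas cw) 0.004 e [-0.  -0.4]
[ 0.51 -0.55]
[ 1.12 -0.98]
[ 1.8  -1.29]
[ 2.53 -1.45]
[ 3.27 -1.46]
```

Emit:
send_rows(
  motion="1 0.51 -0.55 0 0; 1 1.12 -0.98 0 0; 1 1.8 -1.29 0 0; 1 2.53 -1.45 0 0; 1 3.27 -1.46 0 0",
)

```text
clock: 10.2
eef_pos: [0.492, -0.0875, 0.1747]
tool_rot: [0.663, 0.749, -0.001, -0.0]
ft_force: [-0.5, -2.3, -6.3]
grip_width: 0.0205
grasp_force: 59.5
```

```bash
python3 c2.py 3.27 -1.46 .2 5
```

```text
fit [529.61 -86.25  37.45] crank 9.262 togo 9.588 Fr(on tool,out) 0.5 Ft(cw) -2.3 Fz -6.3 pos [492.  -87.5 174.7] w 0.020467829727726077 resid [0.4 1.3 1.1 1.6] t 10.2
cmd n 37.3 lag(cmd-meas cw) -0.010 e [-0.4  0.4]
[0.74 0.12]
[1.43 0.4 ]
[2.06 0.81]
[2.59 1.33]
[3.01 1.95]
```

Emit:
send_rows(
  motion="1 0.74 0.12 0 0; 1 1.43 0.4 0 0; 1 2.06 0.81 0 0; 1 2.59 1.33 0 0; 1 3.01 1.95 0 0",
)

```text
clock: 10.7
eef_pos: [0.5084, -0.0547, 0.1745]
tool_rot: [0.663, 0.749, -0.0, -0.001]
ft_force: [-3.0, -1.3, -6.3]
grip_width: 0.0206
grasp_force: 59.5
```

```bash
python3 c2.py 3.01 1.95 .2 5
```

```text
fit [529.55 -86.18  37.5 ] crank 10.274 togo 8.576 Fr(on tool,out) 0.6 Ft(cw) -3.2 Fz -6.3 pos [508.4 -54.7 174.5] w 0.02059304436320625 resid [1.6 1.  1.1 2.4] t 10.7
cmd n 37.4 lag(cmd-meas cw) -0.022 e [0.4 0.9]
[0.29 0.69]
[0.44 1.42]
[0.43 2.17]
[0.28 2.9 ]
[-0.02  3.59]
```

Emit:
send_rows(
  motion="1 0.29 0.69 0 0; 1 0.44 1.42 0 0; 1 0.43 2.17 0 0; 1 0.28 2.9 0 0; 1 -0.02 3.59 0 0",
)

```text
clock: 11.2
eef_pos: [0.5449, -0.0513, 0.1746]
tool_rot: [0.663, 0.749, 0.0, -0.0]
ft_force: [-2.4, 1.4, -6.4]
grip_width: 0.0204
grasp_force: 59.5
```

```bash
python3 c2.py -.02 3.59 .2 5
```

```text
fit [529.56 -86.11  37.54] crank 11.279 togo 7.571 Fr(on tool,out) 0.3 Ft(cw) -2.7 Fz -6.4 pos [544.9 -51.3 174.6] w 0.020404997193633305 resid [1.1 1.  2.  2.8] t 11.2
cmd n 37.4 lag(cmd-meas cw) -0.027 e [1.2 0.1]
[-0.42  0.62]
[-0.96  1.14]
[-1.6   1.54]
[-2.3  1.8]
[-3.04  1.92]
```

Emit:
send_rows(
  motion="1 -0.42 0.62 0 0; 1 -0.96 1.14 0 0; 1 -1.6 1.54 0 0; 1 -2.3 1.8 0 0; 1 -3.04 1.92 0 0",
)

```text
clock: 11.7
eef_pos: [0.5675, -0.0798, 0.1748]
tool_rot: [0.663, 0.749, 0.0, -0.0]
ft_force: [-2.2, 1.5, -5.4]
grip_width: 0.0207
grasp_force: 59.6
```

```bash
python3 c2.py -3.04 1.92 .2 5
```

```text
fit [529.6  -86.11  37.56] crank 12.270 togo 6.580 Fr(on tool,out) -1.9 Ft(cw) -1.8 Fz -5.4 pos [567.5 -79.8 174.8] w 0.020685023604011806 resid [1.1 2.  2.6 2.2] t 11.7
cmd n 37.5 lag(cmd-meas cw) -0.017 e [ 1.  -0.5]
[-0.75 -0.02]
[-1.48 -0.2 ]
[-2.16 -0.51]
[-2.76 -0.96]
[-3.26 -1.52]
```

Emit:
send_rows(
  motion="1 -0.75 -0.02 0 0; 1 -1.48 -0.2 0 0; 1 -2.16 -0.51 0 0; 1 -2.76 -0.96 0 0; 1 -3.26 -1.52 0 0",
)

```text
clock: 12.2
eef_pos: [0.5561, -0.1141, 0.1751]
tool_rot: [0.663, 0.749, 0.0, 0.0]
ft_force: [0.3, 3.9, -6.5]
grip_width: 0.0206
grasp_force: 59.4
```

```bash
python3 c2.py -3.26 -1.52 .2 5
```

```text
fit [529.63 -86.14  37.57] crank 13.250 togo 5.600 Fr(on tool,out) -2.6 Ft(cw) -2.9 Fz -6.5 pos [ 556.1 -114.1  175.1] w 0.02059142368690967 resid [2.1 2.6 2.  1.8] t 12.2
cmd n 37.5 lag(cmd-meas cw) 0.003 e [ 0.7 -0.6]
[-0.39 -0.64]
[-0.63 -1.35]
[-0.73 -2.1 ]
[-0.68 -2.84]
[-0.48 -3.57]
```

```bash
sed -i 's/^o,L,M=rec();L=L\[1:\]/o,L,M=rec();L=L[-9:]/' nxt.py; python3 c2.py 0 0 .2 5
```

```text
fit [529.64 -86.03  37.89] crank 13.252 togo 5.598 Fr(on tool,out) -2.6 Ft(cw) -2.9 Fz -6.5 pos [ 556.1 -114.1  175.1] w 0.02059142368690967 resid [0.5 0.3 0.6 0.6] t 12.2
cmd n 37.6 lag(cmd-meas cw) 0.003 e [ 0.7 -0.6]
[-0.41 -0.63]
[-0.65 -1.35]
[-0.75 -2.1 ]
[-0.7  -2.86]
[-0.5  -3.58]
```

Emit:
send_rows(
  motion="1 -0.39 -0.64 0 0; 1 -0.63 -1.33 0 0; 1 -0.72 -2.08 0 0; 1 -0.67 -2.83 0 0; 1 -0.47 -3.55 0 0",
)

```text
clock: 12.7
eef_pos: [0.5211, -0.1231, 0.1752]
tool_rot: [0.663, 0.749, -0.0, 0.001]
ft_force: [3.4, 1.0, -5.7]
grip_width: 0.0203
grasp_force: 59.4
```

```bash
python3 c2.py -.47 -3.55 .2 5
```

```text
fit [529.74 -85.98  37.91] crank 14.236 togo 4.614 Fr(on tool,out) -1.8 Ft(cw) -3.1 Fz -5.7 pos [ 521.1 -123.1  175.2] w 0.02030331198120545 resid [-0.4  0.3  0.3 -0.6] t 12.7
cmd n 37.6 lag(cmd-meas cw) 0.016 e [ 0.5 -0.7]
[ 0.31 -0.69]
[ 0.78 -1.28]
[ 1.36 -1.77]
[ 2.02 -2.14]
[ 2.74 -2.37]
```

Emit:
send_rows(
  motion="1 0.33 -0.68 0 0; 1 0.8 -1.26 0 0; 1 1.38 -1.75 0 0; 1 2.04 -2.11 0 0; 1 2.75 -2.34 0 0",
)

```text
clock: 13.2
eef_pos: [0.4938, -0.0979, 0.1748]
tool_rot: [0.663, 0.749, -0.001, -0.0]
ft_force: [0.9, -3.7, -6.4]
grip_width: 0.0203
grasp_force: 59.3
```

```bash
python3 c2.py 2.75 -2.34 .2 5
```

```text
fit [529.73 -85.99  37.92] crank 15.257 togo 3.593 Fr(on tool,out) 0.3 Ft(cw) -3.8 Fz -6.4 pos [493.8 -97.9 174.8] w 0.020343502293865404 resid [ 0.3  0.3 -0.7  0.3] t 13.2
cmd n 37.6 lag(cmd-meas cw) -0.004 e [-0.3  0.1]
[ 0.75 -0.11]
[ 1.5  -0.03]
[2.22 0.19]
[2.89 0.55]
[3.47 1.03]
```

Emit:
send_rows(
  motion="1 0.75 -0.11 0 0; 1 1.5 -0.03 0 0; 1 2.22 0.19 0 0; 1 2.89 0.55 0 0; 1 3.47 1.03 0 0",
)

```text
clock: 13.7
eef_pos: [0.5004, -0.0616, 0.1745]
tool_rot: [0.663, 0.749, -0.0, -0.001]
ft_force: [-1.0, -2.5, -5.9]
grip_width: 0.0204
grasp_force: 59.5
```

```bash
python3 c2.py 3.47 1.03 .2 5
```

```text
fit [529.72 -85.97  37.93] crank 16.270 togo 2.580 Fr(on tool,out) -0.8 Ft(cw) -2.6 Fz -5.9 pos [500.4 -61.6 174.5] w 0.02037294965730043 resid [ 0.4 -0.6  0.2  0.3] t 13.7
cmd n 37.9 lag(cmd-meas cw) -0.019 e [0.3 0.7]
[0.47 0.59]
[0.82 1.26]
[1.03 1.99]
[1.08 2.75]
[0.99 3.5 ]
```

Emit:
send_rows(
  motion="1 0.46 0.6 0 0; 1 0.8 1.26 0 0; 1 1 1.99 0 0; 1 1.05 2.74 0 0; 1 0.96 3.48 0 0",
)

```text
clock: 14.2
eef_pos: [0.5344, -0.0482, 0.1745]
tool_rot: [0.663, 0.749, -0.0, -0.001]
ft_force: [-3.0, -0.1, -6.2]
grip_width: 0.0201
grasp_force: 59.5
```

```bash
python3 c2.py .96 3.48 .2 5
```

```text
fit [529.72 -85.96  37.93] crank 17.272 togo 1.578 Fr(on tool,out) -0.4 Ft(cw) -3.0 Fz -6.2 pos [534.4 -48.2 174.5] w 0.020130355565045048 resid [-0.6  0.2  0.2  0.2] t 14.2
cmd n 37.6 lag(cmd-meas cw) -0.024 e [1.  0.4]
[-0.21  0.73]
[-0.58  1.38]
[-1.08  1.95]
[-1.69  2.41]
[-2.37  2.74]
```

Emit:
send_rows(
  motion="1 -0.21 0.72 0 0; 1 -0.58 1.37 0 0; 1 -1.08 1.94 0 0; 1 -1.69 2.4 0 0; 1 -2.37 2.73 0 0",
)

```text
clock: 14.7
eef_pos: [0.5643, -0.0691, 0.1746]
tool_rot: [0.663, 0.749, 0.0, -0.0]
ft_force: [-3.7, 0.7, -4.8]
grip_width: 0.0203
grasp_force: 59.5
```

```bash
python3 c2.py -2.37 2.73 .12 5
```

```text
fit [529.7  -85.95  37.94] crank 18.266 togo 0.584 Fr(on tool,out) -3.0 Ft(cw) -2.2 Fz -4.8 pos [564.3 -69.1 174.6] w 0.020278421708634555 resid [ 0.1  0.2  0.2 -0.1] t 14.7
cmd n 37.9 lag(cmd-meas cw) -0.018 e [ 0.9 -0.3]
[-0.43  0.14]
[-0.88  0.21]
[-1.34  0.24]
[-1.79  0.2 ]
[-2.24  0.12]
```

Emit:
send_rows(
  motion="1 -0.43 0.11 0 0; 1 -0.88 0.17 0 0; 1 -1.34 0.19 0 0; 1 -1.72 0.16 0 0; 1 -2 0.11 0 0",
)

```text
clock: 15.2
eef_pos: [0.5679, -0.0887, 0.175]
tool_rot: [0.663, 0.749, 0.0, 0.0]
ft_force: [-1.4, 3.0, -6.6]
grip_width: 0.0205
grasp_force: 59.6
```

Emit:
send_rows(
  motion="1 0 0 0 0; 1 0 0 0 0",
)

```text
clock: 15.4
eef_pos: [0.5678, -0.089, 0.175]
tool_rot: [0.663, 0.749, -0.0, 0.001]
ft_force: [0.2, 0.2, -5.5]
grip_width: 0.0204
grasp_force: 59.6
```

```bash
python3 c2.py -2 .11 .02 2
```

```text
fit [529.75 -85.94  37.96] crank 18.800 togo 0.050 Fr(on tool,out) 0.2 Ft(cw) -0.2 Fz -5.5 pos [567.8 -89.  175. ] w 0.020434606450401415 resid [ 0.2 -0.  -0.5  1.1] t 15.4
cmd n 37.3 lag(cmd-meas cw) -0.012 e [ 0.8 -0.5]
[-0.09  0.05]
[-0.16  0.03]
```

Emit:
send_rows(
  motion="1 -0.1 0 0 0; 1 -0.19 -0.02 0 0; 1 -0.19 -0.02 0 0; 1 -0.19 -0.02 0 0",
)

```text
clock: 15.8
eef_pos: [0.5677, -0.0903, 0.1749]
tool_rot: [0.663, 0.749, 0.0, 0.0]
ft_force: [-1.1, 2.1, -6.3]
grip_width: 0.0202
grasp_force: 59.6
```

```bash
python3 c2.py -.19 -.02 .02 2; python3 - <<'E'
from h import *
o=bot.get_obs();im=vision.camera("wrist");np.save("o3.npy",o,allow_pickle=True);cv2.imwrite("pics/w3full.png",im[:,:,::-1])
cv2.imwrite("pics/w3.png",cv2.resize(im[80:330,190:440,::-1],None,fx=2.4,fy=2.4,interpolation=cv2.INTER_CUBIC))
E
```

```text
fit [529.77 -85.93  37.97] crank 18.834 togo 0.016 Fr(on tool,out) -1.4 Ft(cw) -1.9 Fz -6.3 pos [567.7 -90.3 174.9] w 0.020167746365597313 resid [-0.1 -0.7  1.  -0.3] t 15.8
cmd n 37.5 lag(cmd-meas cw) 0.005 e [0.7 0.1]
[-0.09  0.03]
[-0.16  0.01]
```

View pics/w3.png

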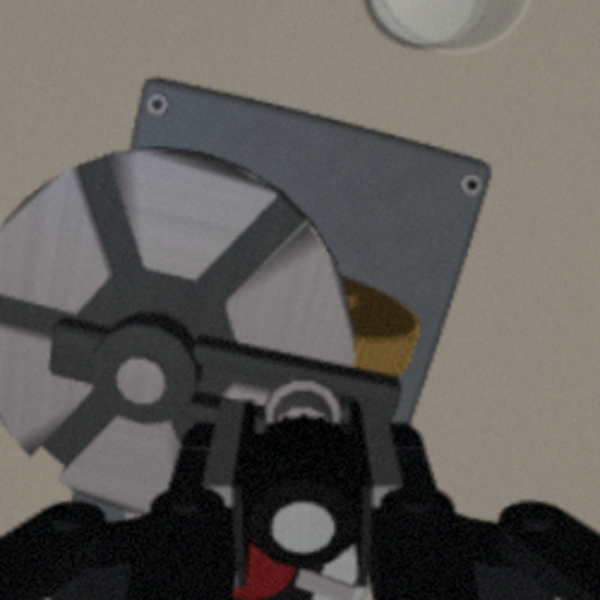

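The picture shows the arm along the stage's +x notch line, over the brass wheel side, with the knob held between the pads at crop (303,525). I'll nudge 0.6 mm on and lower by feel.

Emit:
send_rows(
  motion="1 -0.06 0 0 0; 1 -0.06 -0.02 0.15 0; 1 -0.06 -0.02 0.3 0; 1 -0.06 -0.02 0.45 0; 1 -0.06 -0.02 0.45 0",
)

```text
clock: 16.35
eef_pos: [0.5675, -0.0911, 0.1701]
tool_rot: [0.663, 0.749, 0.0, 0.0]
ft_force: [0.4, 1.6, -5.4]
grip_width: 0.0202
grasp_force: 59.5
```

```bash
python3 c2.py -.06 -.02 .02 2
```

```text
fit [529.79 -85.93  37.98] crank 18.856 togo -0.006 Fr(on tool,out) 0.2 Ft(cw) -1.6 Fz -5.4 pos [567.5 -91.1 170.1] w 0.020213121567439665 resid [-0.8  0.8 -0.5  0.8] t 16.35
cmd n 37.4 lag(cmd-meas cw) 0.000 e [ 0.7 -0.1]
[-0.09  0.03]
[-0.16  0.01]
```

Emit:
send_rows(
  motion="1 0 0 0.1 0; 1 0 0 0.2 0; 1 0 0 0.25 0; 1 0 0 0.25 0",
)

```text
clock: 16.75
eef_pos: [0.5675, -0.0911, 0.1678]
tool_rot: [0.663, 0.749, 0.0, 0.0]
ft_force: [-0.3, 1.8, -5.1]
grip_width: 0.0203
grasp_force: 59.6
```

```bash
python3 c2.py 0 0 .02 1
```

```text
fit [529.79 -85.93  37.98] crank 18.856 togo -0.006 Fr(on tool,out) -0.6 Ft(cw) -1.7 Fz -5.1 pos [567.5 -91.1 167.8] w 0.020297304204296374 resid [ 0.8 -0.4  0.8 -0.1] t 16.75
cmd n 37.4 lag(cmd-meas cw) -0.001 e [ 0.6 -0.1]
[-0.09  0.03]
```

Emit:
send_rows(
  motion="1 0 0 0.05 0; 1 0 0 0.1 0; 1 0 0 0.1 0",
)

```text
clock: 17.05
eef_pos: [0.5675, -0.0911, 0.1668]
tool_rot: [0.663, 0.749, 0.0, 0.0]
ft_force: [0.2, 2.2, -4.4]
grip_width: 0.0201
grasp_force: 59.6
```

Emit:
send_rows(
  motion="1 0 0 0.03 0; 1 0 0 0.06 0; 1 0 0 0.06 0",
)

```text
clock: 17.35
eef_pos: [0.5675, -0.0911, 0.1664]
tool_rot: [0.663, 0.749, 0.0, 0.0]
ft_force: [-1.0, 1.8, -3.3]
grip_width: 0.0203
grasp_force: 59.6
```

Emit:
send_rows(
  motion="0.4 0 0 0 0; 0 0 0 0 0; -0.3 0 0 0 0; -0.3 0 0 0 0",
)

```text
clock: 17.75
eef_pos: [0.5678, -0.0914, 0.1668]
tool_rot: [0.663, 0.749, 0.0, 0.001]
ft_force: [-0.6, -0.2, -0.6]
grip_width: 0.0558
grasp_force: 0.0
```

Emit:
send_rows(
  motion="-0.4 0 0 -1.5 0; -0.4 0 0 -4 0; -0.4 0 0 -8 0; -0.4 3 0 -10 0; -0.4 7 0 -11 0",
)

```text
clock: 18.25
eef_pos: [0.5603, -0.0226, 0.2792]
tool_rot: [0.664, 0.748, 0.002, 0.002]
ft_force: [-0.2, 1.5, 0.2]
grip_width: 0.0601
grasp_force: 0.0
```

Emit:
send_rows(
  motion="-1 -2.5 -5 -2 0; -1 -5 -10 -3 0; -1 -7 -14 -3 0; -1 -7 -14 -3 0; -1 -7 -14 -3 0",
)

```text
clock: 18.75
eef_pos: [0.4277, -0.1089, 0.3073]
tool_rot: [0.664, 0.748, 0.001, 0.001]
ft_force: [0.2, -0.3, 0.2]
grip_width: 0.0857
grasp_force: 0.0
```

```bash
python3 - <<'E'
from h import *
o=bot.get_obs();print(o["clock"],o["eef_pos"])
for c in ["wrist","scene"]:
    im=vision.camera(c);cv2.imwrite(f"pics/{c}4.png",im[:,:,::-1])
    for t in ["ring","plunger","crank"]:print(c,t,[(np.round(b["rect"],1),round(b["conf"],2)) for b in boxes_of(c,t)][:2])
a=cv2.imread("pics/wrist4.png");b=cv2.resize(cv2.imread("pics/scene4.png")[140:290,220:420],None,fx=2,fy=2)
cv2.imwrite("pics/f.png",np.hstack([cv2.resize(a,None,fx=.62,fy=.75) ,b]))
E
```

```text
18.75 [ 0.42769997 -0.10892214  0.3072558 ]
wrist ring [(array([412.8, 174.3,  90.1,  94.6]), 0.57), (array([436.7, 186.8,  80. ,  45.6]), 0.37)]
wrist plunger [(array([463.4, 197.2,  30. ,  32.3]), 0.6)]
wrist crank [(array([436.4, 188.5,  78.9,  41.4]), 0.73), (array([437.7, 189. ,  78. ,  42.2]), 0.44)]
scene ring [(array([310.9, 223.4,  49.7,  32.1]), 0.93)]
scene plunger [(array([296.4, 191.8,   9.6,  18.3]), 0.53)]
scene crank [(array([305.5, 206.7,  32.7,  32.8]), 0.56)]
```

View pics/f.png

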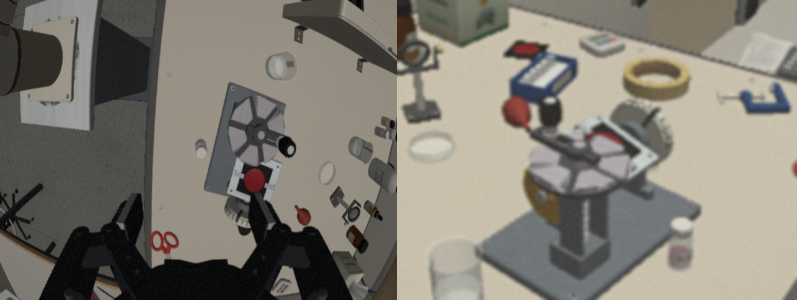

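The table is now tilted. The crank arm lies along the +x notch with its knob low, and the beaker and vials stand where they were. The plunger came down 5 mm below its riding height until the ring took the load, so it is home. I'm handing the job in.

```bash
python3 -c "
from workcell import workorder
print(workorder.job_done())"
```

```text
the job is handed in; nothing more can be done
None
```

I wound the crank about 2.8 turns clockwise to 18.85 rad, lowered the plunger home in the red line's notch, let go and handed the job in. Sideways force read 5.2 N at most, between moves only; I did not check the red line at the index by camera.

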